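# Shut the pipette-tip box and slide it home into its bay

## Task

Put the open red pipette-tip box away: before moving it, lower its hinged lid fully shut so the tips stay clean. Then slide the box along the bench, flat and without lifting it, into the empty bay of the three-bay organiser until it sits square and fully home against the bay's back stop with its lid still shut. Leave the two boxes already parked there and the other things on the bench where they are.

Things in the scene. Friction and masses are not known exactly. Their poses are not given: they have to be found in the camera images.
- tip_box: Open box to put away: loose, pinkish-red tub, crimson deck with white tips, too wide to grip. Origin: centre of underside; z up; +x to the hinged rear side (starts away from the robot, within 25 deg of the bay's +x). Flat front at x=-43 mm, rear +43, flat ends at y=+-64; tub 56 mm high, 82 with lid shut. 0.27 to 0.48 kg with lid; slides on the bench with a few newtons.
- tip_lid (a joint): Hinge of the red box's lid, along the box's y at the top of the tub's rear edge: 0 = fully shut, grows as the lid swings up and back; starts at 1.6 to 1.85 rad (stop 1.95). Stiff enough that the lid stays at any angle, but light to move (about 1 N at the front edge): follow it all the way down.
- lid_hinge (a point): Point on the lid's hinge line at mid-width: 43 mm behind the box's origin, 56 mm above the bench. Axes are the lid's (the box's when shut): -x runs to the lid's front edge, z is its outward normal. The lid is a hollow translucent pink cover, 85 mm (hinge to front) by 127 mm, 26 mm deep, walls 2.5 mm; flat outer face 26 mm along this z.
- lid_front (a point): Middle of the lid's front top edge, on its outer face: 85 mm from the hinge line along the lid's -x and 26 mm along its z. Its axes are the lid's.
- bay: The empty bay, fixed: dark blue steel stall, no floor, open at its front (-x). One of three in a row 145 mm apart; which is empty varies. Origin on the bench where the centre of a fully home box lies; x points into the bay. Back stop's face at x=+43 mm, 45 mm high; side fins 28 mm high, x=-27 to +43, 136 mm clear between their rounded noses (4 mm each side). A home box faces as the bay does.
- box_teal: Bystander: shut teal tip box of the same size (86 x 128 x 82 mm), loose, parked in another bay. Origin at the centre of its underside.
- box_blue: Bystander: shut blue tip box of the same size (86 x 128 x 82 mm), loose, parked in the third bay. Origin at the centre of its underside.
- tube_rack: Bystander: loose yellow microtube rack, 205 mm (x) by 95 mm (y), 33 mm high, to one side. Origin at the centre of its underside.
- cryo_box: Bystander: loose white cardboard freezer box, 133 x 133 mm, 52 mm high, to the other side. Origin at the centre of its underside.
- reagent: Bystander: small white reagent bottle, 37 mm across, 66 mm high, blue cap, standing loose. Origin at the centre of its underside.
- timer: Bystander: white bench timer, 60 x 62 mm, 18 mm high, lying loose. Origin at the centre of its underside.
- cap: Bystander: loose white bottle cap lying open side up, 27 mm across, 13 mm high. Origin at the centre of its underside.
There are look-alikes about, which are no part of the job. Leave any pink look-alike of the bay alone.

How it is judged (in metres and radians):
On the way, in this order (a step that is already met when the one before it is completed fails the run):
1. the red box's lid is lowered fully shut (value of joint tip_lid below 0.05 rad), for 0.2 s.
2. the red box stands square and fully home in the empty bay, lid shut (x of tip_box in the frame of bay between -0.005 and 0.006 m and y of tip_box in the frame of bay between -0.009 and 0.009 m and angle between the x axis of tip_box and the x axis of bay, either way round below 0.06 rad and height (world z) of tip_box below 0.004 m and value of joint tip_lid below 0.05 rad), for 0.2 s.
At the end, for the whole second after the job is handed in: The red box rests flat on the bench in the empty bay, its rear within 5 mm of the back stop, centred within 9 mm and square within 0.06 rad, its lid shut within 0.05 rad (4 mm at the front edge); the parked boxes are within 15 mm and the other bystanders within 20 mm of where they started (all of step 2 and linear speed of tip_box below 0.01 m/s and velocity of joint tip_lid below 0.05 rad/s and distance of each of box_teal, box_blue from where it was at the start of the episode below 0.015 m and distance of each of tube_rack, cryo_box, reagent, timer, cap from where it was at the start of the episode below 0.02 m); the robot touches nothing.
It fails at once if the red box is moved off (more than 60 mm) with its lid still open (distance of tip_box from where it was at the start of the episode above 0.06 m and value of joint tip_lid above 0.3 rad).
It fails at once if the red box is lifted more than 15 mm or tipped by more than 0.2 rad (height (world z) of tip_box above 0.015 m or angle between tip_box's own z axis and vertical above 0.2 rad).
It fails at once if a parked box is shoved by more than 25 mm (distance of any of box_teal, box_blue from where it was at the start of the episode above 0.025 m).
It fails at once if the rack, freezer box, bottle, timer or cap is knocked away by more than 30 mm (distance of any of tube_rack, cryo_box, reagent, timer, cap from where it was at the start of the episode above 0.03 m).
It also fails if it takes over 72 s, if anything falls off the work surface, if the arm or the gripper's body presses on something with over 40 N, if the wrist force passes 120 N, or if a joint passes its speed limit or range.

## Robot

A 6-joint arm with a two-finger parallel gripper is mounted at the origin on the work surface. World frame = base frame: x ahead of the robot, y to its left, z up, the work surface at z = 0. Lengths are in mm, angles in degrees, forces in N, time in s.
With the tool pointing down it reaches from about 275 to 850 mm from the base axis. Payload 5.2 kg.
Tool frame: the origin (TCP) lies at the very end of the fingers, on their centre line; the grasp point (between the pads) lies 19 mm behind it (robot.grip_depth is the distance from the TCP to the grasp point, in mm); z points along the fingers, y is the line along which they close (so a half turn about z gives the same grasp; the last joint's range is limited). The gripper opens to 85 mm and grips with 20 to 120 N. Pads are 22 mm wide; open, the fingers measure 114 mm over their backs; the gripper's body (76 mm by 85 mm) begins 54 mm behind the grasp point. The pads swing forward as they close: fully open they stand 13 mm farther back than shut.
Start: joints at [55.474, 14.817, 87.949, -0, 77.235, -11.62], TCP at [214.058, 506.64, 231.31] pointing down, gripper open.
Joint ranges: [-179.93, 179.93], [-52.35, 119.4], [10.71, 147.94], [-69.91, 249.91], [12.55, 155.21], [-178.61, 178.61]. Speed limits (degrees/s): [147.25, 147.25, 180, 180, 180, 180].

## Interface

Orientations are given as [roll, pitch, yaw] about the fixed x, y, z axes, in that order (R = Rz(yaw) Ry(pitch) Rx(roll)).
In Python, from plant import telemetry, cams, robot gives the robot as it stands.
- The arm moves only by the tool jog_arm, never from a script. Its argument "rows" is text: rows parted by semicolons, each of 5 numbers parted by spaces: the shift along the tool's x, y, z in mm, then the turn about the tool's z in degrees, then the opening, from 0 (shut) to 1 (fully open). A call has 1 to 12 rows; each row is the pose to reach, as a shift and turn from the pose commanded when the call began, along the tool's axes at that moment; what a row does not reach only later rows make up. A row lasts 1/12 s, in which the tool goes at most 41.7 mm and 7.16 degrees, less where a joint would pass 70% of its speed; a pose out of reach is approached as far as the arm can. A call with a gripper value outside its range is refused whole. The fingers move at their own pace and stop on an object; the grip force is fixed at half the most. Time passes only in rows, so rows that repeat a pose let the fingers close. It gives the time, the measured TCP pose, the force, the opening and the grip force at its end, in the units of the state.
- telemetry.get_obs(): the state, without advancing time (a new reading comes with each control period).
- cams.read_camera(name): name is "scene" or "top"; returns a dict with "color" (400x640x3 uint8, blue, green, red), "K" (3x3 intrinsics, pixels), "world_from_camera" (4x4, takes a point from camera to world coordinates). Camera axes: x right, y down, z forward; pixel columns grow to the right and rows downward; lengths in mm; the calibration is good to about 2 mm. A picture is of the moment at which its call begins. There is no depth.
- robot.close_job(): hands the job in; it is judged then, once.
The state is a dict: "time": time; "joint_positions": joint angles; "joint_vel": joint speeds; "effort": joint torques, N m; "tool_pos": TCP position; "ee_rot": TCP orientation; "force": force on the tool from outside, world axes, zero at the start; "torque": the same for the moment, N m; "finger_gap": finger opening in mm; "grip_force": force on a finger pad.
Only numpy, scipy, OpenCV 4.12 (cv2) and the standard library are available. Lean on these libraries where they do the work, as an engineer would, in place of code of your own. Each camera call takes 0.05 s, during which the arm holds its last target. There are 200 camera calls.

## Working session

There is one attempt and no reset: what is moved stays moved. The work goes in short steps, Python scripts to look and compute and a tool call to move; the robot and the scene stay as the last step left them, time stands still between calls to the robot, and variables do not carry over. Pictures are saved under pics/ and viewed, at most 10 in all, crops included, and the job is handed in when it is done.

Besides the shell and the picture viewer there is one more tool, called after "Request:" in YAML: its name, and indented under it one key for each argument. jog_arm: Moves the arm, as the interface text tells. Its arguments: {"type":"object","properties":{"rows":{"type":"string"}},"required":["rows"]}

```bash
mkdir -p pics; cat > h.py <<'E'
import numpy as np,cv2
from plant import telemetry,cams,robot
def snap(n,name):
    d=cams.read_camera(n); cv2.imwrite(f'pics/{name}.png',d['color']); np.savez(f'{n}.npz',K=d['K'],T=d['world_from_camera'],c=d['color']); return d
def px(n,u,v,z):
    d=np.load(f'{n}.npz'); r=d['T'][:3,:3]@np.linalg.inv(d['K'])@[u,v,1]; o=d['T'][:3,3]; return o+r*(z-o[2])/r[2]
def proj(n,p):
    d=np.load(f'{n}.npz'); q=d['K']@(np.linalg.inv(d['T'])@[*p,1])[:3]; return q[:2]/q[2]
E
python3 - <<'E'
from h import *
for n in('scene','top'):
    d=snap(n,n+'0'); print(d['K'],d['world_from_camera'].round(2))
print(telemetry.get_obs())
E
```

```text
[[391.70489091   0.         325.06699429]
 [  0.         391.70489091 201.04567682]
 [  0.           0.           1.        ]] [[ 7.40000e-01  3.60000e-01 -5.60000e-01  1.07041e+03]
 [ 6.70000e-01 -3.80000e-01  6.40000e-01 -7.03610e+02]
 [ 2.00000e-02 -8.50000e-01 -5.20000e-01  6.86970e+02]
 [ 0.00000e+00  0.00000e+00  0.00000e+00  1.00000e+00]]
[[387.52816339   0.         313.37860089]
 [  0.         387.52816339 200.12702536]
 [  0.           0.           1.        ]] [[ 1.00000e-02 -9.90000e-01  1.00000e-01  3.31960e+02]
 [-1.00000e+00 -1.00000e-02 -0.00000e+00  1.67000e+01]
 [ 0.00000e+00 -1.00000e-01 -9.90000e-01  1.02623e+03]
 [ 0.00000e+00  0.00000e+00  0.00000e+00  1.00000e+00]]
{'time': 0.1, 'joint_positions': array([ 5.54712067e+01,  1.48577281e+01,  8.80037146e+01, -1.33639738e-03,
        7.72341735e+01, -1.16207009e+01]), 'joint_vel': array([ 0.08252289, -0.15985465, -0.20756901,  0.07333333,  0.11112746,
       -0.04426836]), 'effort': array([ 2.16721375e-03, -4.46973038e+01, -2.91249919e+01, -2.76440405e-04,
        6.25223358e-03,  1.94710390e-05]), 'tool_pos': array([213.8183886 , 506.23518985, 230.54062805]), 'ee_rot': array([-1.79906081e+02, -1.79839906e-02,  1.57092189e+02]), 'force': array([-0.0835286 , -0.19175661,  0.56507657]), 'torque': array([ 0.01004974,  0.01826101, -0.02596468]), 'grip_force': 0.0, 'finger_gap': 85.23830623425143}
```

View pics/scene0.png

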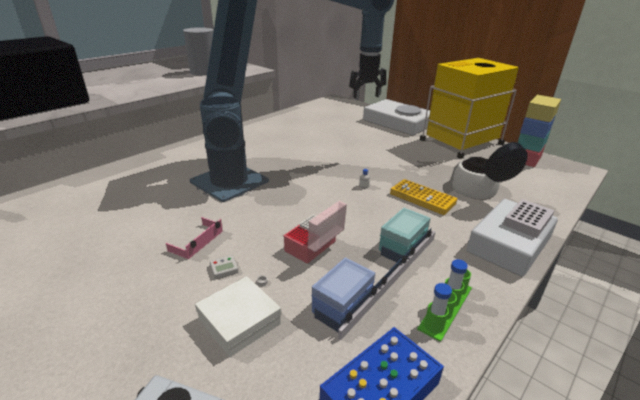

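View pics/top0.png

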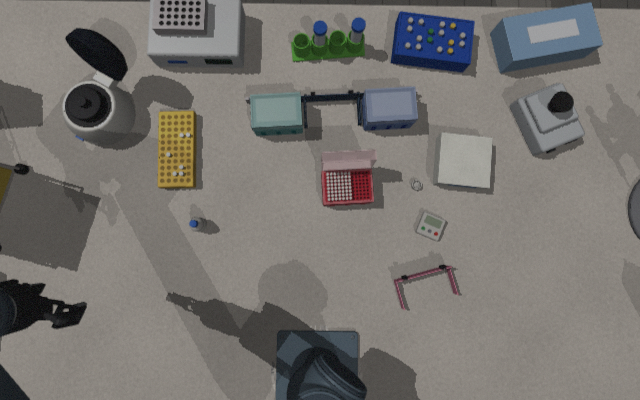

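The top view shows the open red box at (347,180) with its lid up at the rear. The dark-blue bay is at (332,110), between the teal box (277,113) and the blue box (388,108). What could be mistaken for the bay is the pink stall at (428,285); for the red box, the teal and blue boxes. I choose the dark-blue middle bay and check it in a close crop.

```bash
python3 - <<'E'
from h import *
c=np.load('top.npz')['c'][80:215,240:430]
cv2.imwrite('pics/crop.png',cv2.resize(c,None,fx=4.2,fy=4.2,interpolation=cv2.INTER_CUBIC))
E
```

```text
(no output)
```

View pics/crop.png

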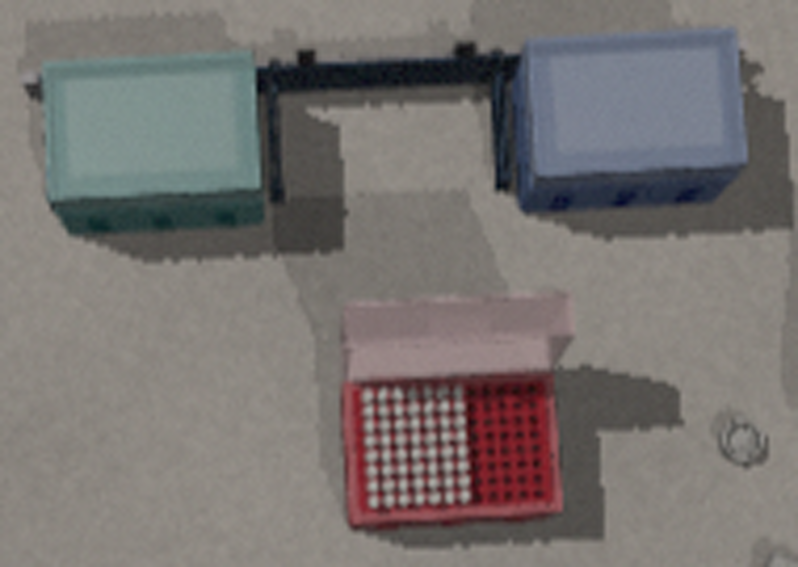

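The crop confirms it: the bay's fins end at about (278,200) and (503,188), with the stop between (270,88) and (500,80). The tub rim corners are at about (345,382), (552,375), (350,515) and (561,508). The lid stands up at the rear.

```bash
python3 - <<'E'
from h import *
P=lambda u,v,z:px('top',240+u/4.2,80+v/4.2,z)
for n,u,v,z in [('RL',345,382,56),('RR',552,375,56),('FL',350,516,56),('FR',561,508,56),('lidL',345,303,130),('lidR',572,292,130),
 ('finL',278,198,28),('finR',503,186,28),('stopL',277,90,45),('stopR',495,82,45),('tealBL',43,65,82),('tealFR',262,190,82),('blueBL',522,40,82),('blueFR',745,160,82),('tealFL',50,200,82),('blueFL',530,172,82),('blueBR',738,30,82),('cap',742,440,13)]: print(n,P(u,v,z).round(1))
print(px('top',428,225,18),px('top',196,224,66))
E
```

```text
RL [507.   -6.4  56. ]
RR [ 513.  -131.5   56. ]
FL [425.7 -10.3  56. ]
FR [ 432.3 -136.8   56. ]
lidL [538.5  -4.2 130. ]
lidR [ 546.6 -131.5  130. ]
finL [628.7  36.3  28. ]
finR [ 638.4 -105.2   28. ]
stopL [692.5  37.7  45. ]
stopR [699.6 -98.   45. ]
tealBL [692.3 177.4  82. ]
tealFR [617.3  44.9  82. ]
blueBL [ 712.1 -109.9   82. ]
blueFR [ 639.9 -243.    82. ]
tealFL [609.4 170.8  82. ]
blueFL [ 630.7 -114.7   82. ]
blueBR [ 720.3 -240.    82. ]
cap [ 481.3 -257.6   13. ]
[ 375.2780889  -284.22857619   18.        ] [367.89609556 304.26221467  66.        ]
```

Request:
jog_arm:
  rows: "-566 -387 0 -25.8 0;-566 -387 0 -25.8 0;-566 -387 0 -25.8 0;-566 -387 0 -25.8 0;-566 -387 0 -25.8 0;-566 -387 0 -25.8 0;-566 -387 0 -25.8 0;-566 -387 0 -25.8 0;-566 -387 0 -25.8 0;-566 -387 0 -25.8 0;-566 -387 0 -25.8 0;-566 -387 0 -25.8 0"

```text
time: 1.1
tool_pos: [476.6, 97.3, 231.2]
ee_rot: [180.0, -0.0, -177.1]
force: [1.3, 0.2, 1.0]
finger_gap: -0.2
grip_force: 0.0
```

Request:
jog_arm:
  rows: "-100 -173 0 0 0;-100 -173 0 0 0;-100 -173 0 0 0;-100 -173 0 0 0;-100 -173 0 0 0;-100 -173 40 0 0;-100 -173 80 0 0;-100 -173 115 0 0;-100 -173 115 0 0;-100 -173 115 0 0"

```text
time: 1.93
tool_pos: [583.1, -68.1, 114.6]
ee_rot: [179.9, -0.3, -177.1]
force: [0.6, -0.2, 0.9]
finger_gap: 0.1
grip_force: 0.0
```

```bash
python3 - <<'E'
from h import *
s=snap('scene','x')['color'][170:300,250:410]; t=snap('top','y')['color'][90:220,270:430]
cv2.imwrite('pics/c1.png',cv2.resize(np.hstack([s,t]),None,fx=2.5,fy=2.5,interpolation=cv2.INTER_CUBIC))
E
```

```text
(no output)
```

View pics/c1.png

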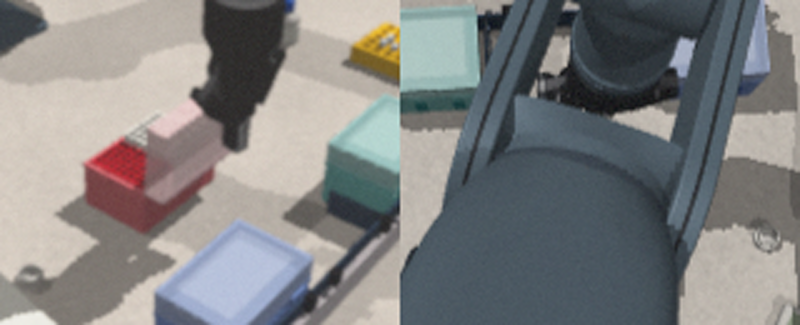

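The finger hangs just behind the lid's rear face (crop 235,140), so I start swinging the lid over.

Request:
jog_arm:
  rows: "10 0 -6 0 0;20 0 -10 0 0;28 0 -11 0 0;35 0 -11 0 0;41 0 -13 0 0;47 0 -14 0 0;55 0 -15 0 0;62 0 -16 0 0;70 0 -15 0 0;77 0 -14 0 0"

```text
time: 2.87
tool_pos: [507.0, -72.4, 130.2]
ee_rot: [-180.0, -0.0, -177.1]
force: [1.4, -0.6, -0.3]
finger_gap: -0.2
grip_force: 0.3
```

```bash
python3 - <<'E'
from h import *
s=snap('scene','x2')['color'][180:270,260:380]
cv2.imwrite('pics/c2.png',cv2.resize(s,None,fx=4,fy=4,interpolation=cv2.INTER_CUBIC))
E
```

```text
(no output)
```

View pics/c2.png

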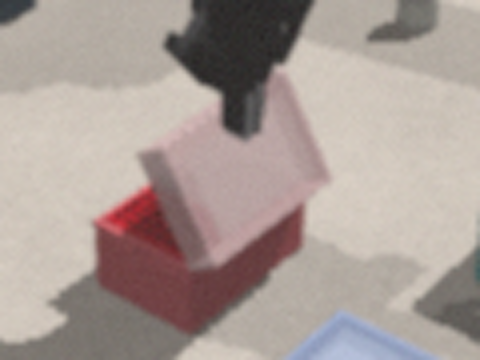

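The lid is now at about 55 degrees, with the finger on its outer face near the front edge (240,130). I follow it down.

Request:
jog_arm:
  rows: "7 0 2 0 0;14 0 5 0 0;21 0 8 0 0;27 0 12 0 0;33 0 17 0 0;38 0 22 0 0;43 0 28 0 0;47 0 34 0 0;51 0 41 0 0;54 0 47 0 0;54 0 49 0 0;54 0 49 0 0"

```text
time: 3.92
tool_pos: [453.2, -75.0, 81.8]
ee_rot: [180.0, -0.1, -177.1]
force: [-5.0, 0.4, 12.0]
finger_gap: 0.2
grip_force: 6.0
```

Request:
jog_arm:
  rows: "0 0 0 0 0;0 0 0 0 0;0 0 0 0 0;0 0 -40 0 0;40 0 -50 0 1;80 0 -50 0 1;80 0 -10 0 1;80 0 0 0 1"

```text
time: 4.58
tool_pos: [371.7, -78.5, 80.7]
ee_rot: [-179.9, 0.1, -177.2]
force: [-1.2, 0.7, -0.3]
finger_gap: 48.0
grip_force: 0.0
```

```bash
python3 - <<'E'
from h import *
s=snap('scene','x3')['color'][185:285,265:415]; t=snap('top','y3')['color'][90:215,265:425]
s=cv2.resize(s,(800,533),interpolation=cv2.INTER_CUBIC)[:300]
t=cv2.resize(t,None,fx=2.4,fy=2.4,interpolation=cv2.INTER_CUBIC)
s=cv2.resize(s,(400,150)) if 0 else cv2.resize(snap('scene','x4')['color'][185:285,265:415],(416,300),interpolation=cv2.INTER_CUBIC)
cv2.imwrite('pics/c3.png',np.hstack([t,s])); print(telemetry.get_obs()['tool_pos'])
E
```

```text
[373.45611661 -78.89503604  80.9423576 ]
```

View pics/c3.png

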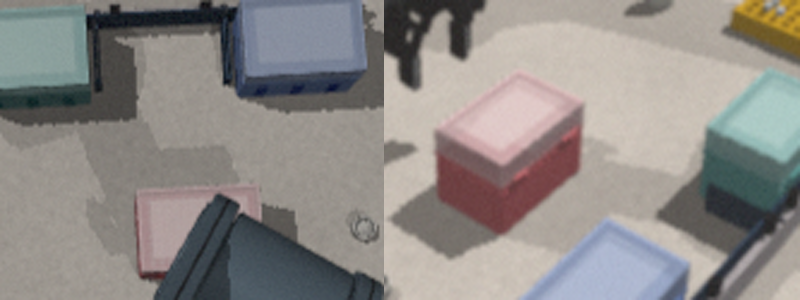

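The lid is shut: in the scene crop it lies flush on the tub. In the top crop, the lid's rear corners are at (136,187) and (258,184).

```bash
python3 - <<'E'
from h import *
P=lambda u,v,z:px('top',265+u/2.4,90+v/2.4,z)
for u,v in [(136,187),(258,184),(140,273),(88,8),(92,93),(236,82),(363,77),(359,0)]: print(P(u,v,82).round(1))
print(P(98,88,28),P(230,80,28),P(98,88,0),P(230,80,0))
E
```

```text
[509.9  -4.5  82. ]
[ 514.8 -130.2   82. ]
[421.   -9.6  82. ]
[699.8  48.   82. ]
[608.4  42.3  82. ]
[ 622.3 -107.5   82. ]
[ 629.6 -240.1   82. ]
[ 712.7 -237.    82. ]
[629.93287748  37.30531371  28.        ] [ 641.07160578 -108.00047961   28.        ] [638.29099574  37.88315612   0.        ] [ 649.74216018 -111.49839703    0.        ]
```

Request:
jog_arm:
  rows: "0 5 0 -1 1;0 5 30 -1 1;0 5 63 -1 1;0 5 63 -1 1;0 5 63 -1 1;-25 5 63 -1 1;-30 5 63 -1 1;-30 5 63 -1 1"

```text
time: 5.4
tool_pos: [407.0, -73.6, 20.3]
ee_rot: [-179.9, 0.3, -176.0]
force: [-0.4, -0.5, -0.8]
finger_gap: 85.3
grip_force: 0.0
```

Request:
jog_arm:
  rows: "-7 0 0 0 1;-13 0 0 0 1;-19 1 0 0 1;-26 2 0 0 1;-33 4 0 0 1;-40 5 0 0 1;-47 6 0 0 1;-54 7 0 0 1;-61 8 0 0 1;-68 9 0 0 1;-75 11 0 0 1;-82 12 0 0 1"

```text
time: 6.4
tool_pos: [485.4, -54.8, 18.2]
ee_rot: [180.0, -0.0, -176.1]
force: [-2.0, -1.1, 0.5]
finger_gap: 85.6
grip_force: 0.0
```

Request:
jog_arm:
  rows: "-7 1 0 0 1;-14 2 0 0 1;-21 4 0 0 1;-28 6 0 0 1;-35 8 0 0 1;-42 10 0 0 1;-47 11 0 0 1;-50 11 0 0 1;-50 11 0 0 1"

```text
time: 7.15
tool_pos: [534.9, -40.6, 18.5]
ee_rot: [-180.0, 0.1, -176.1]
force: [-0.0, -0.3, -0.4]
finger_gap: 85.8
grip_force: 0.0
```

```bash
python3 - <<'E'
from h import *
s=snap('scene','x5')['color'][180:300,290:440]; t=snap('top','y5')['color'][80:200,265:425]
cv2.imwrite('pics/c4.png',np.hstack([cv2.resize(t,(400,300),interpolation=2),cv2.resize(s,(375,300),interpolation=2)]))
E
```

```text
(no output)
```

View pics/c4.png

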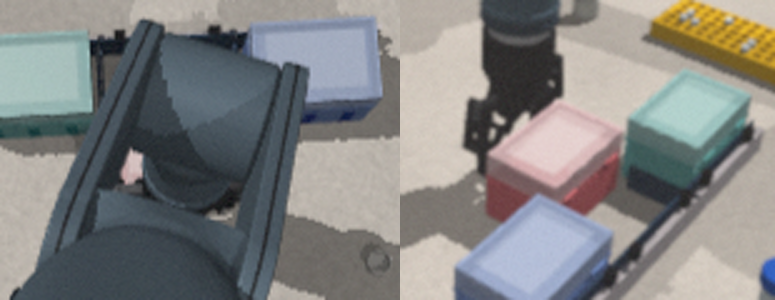

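The box is at the bay mouth, but the arm hides it in the top view. I back away to the left for a clear look.

Request:
jog_arm:
  rows: "30 0 0 0 1;30 0 -40 0 1;30 0 -80 0 1;30 0 -120 0 1;40 40 -150 0 1;60 80 -150 0 1;80 120 -150 0 1;100 160 -150 0 1;120 200 -150 0 1;140 240 -150 0 1;150 280 -150 0 1;150 300 -150 0 1"

```text
time: 8.25
tool_pos: [361.7, 249.5, 168.7]
ee_rot: [180.0, 0.0, -176.1]
force: [1.0, -0.0, 0.7]
finger_gap: 85.6
grip_force: 0.0
```

```bash
python3 - <<'E'
from h import *
t=snap('top','y6')['color'][85:165,285:425]
print(telemetry.get_obs()['tool_pos'])
cv2.imwrite('pics/c5.png',cv2.resize(t,None,fx=5.5,fy=5.5,interpolation=2))
E
```

```text
[359.96526755 256.56340189 169.04480994]
```

View pics/c5.png

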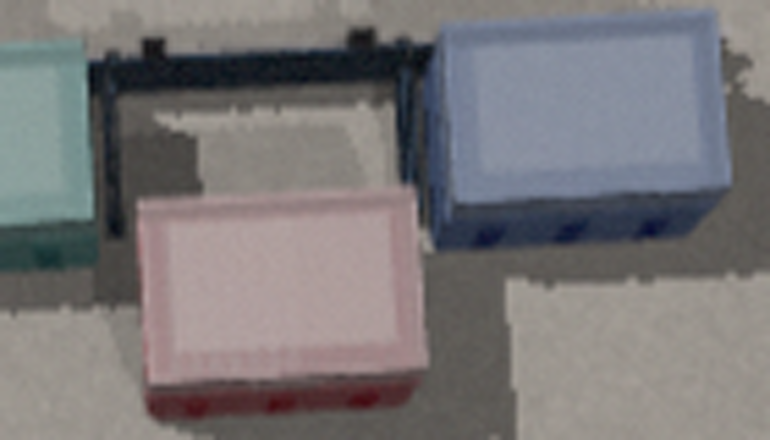

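The red box is just at the mouth, with lid corners at (137,202), (416,188), (147,384) and (426,370). The fins are at x≈115 on the left and 405 on the right. Teal's right edge runs (84,42)–(94,218) and blue's left edge (443,25)–(450,203).

```bash
python3 - <<'E'
from h import *
P=lambda u,v,z:px('top',285+u/5.5,85+v/5.5,z)[:2]
r=np.array([P(137,202,82),P(416,188,82),P(147,384,82),P(426,370,82)])
b=np.array([P(443,25,82),P(718,10,82),P(450,203,82),P(730,185,82)])
t=np.array([P(84,42,82),P(94,218,82)])
ang=lambda d:np.degrees(np.arctan2(-d[0],d[1]))
for n,q in(('red',r),('blue',b)): print(n,q.mean(0).round(1),ang(q[0]-q[1]).round(1),ang(q[2]-q[3]).round(1),np.linalg.norm(q[0]-q[1]).round(1),np.linalg.norm(q[0]-q[2]).round(1))
print('teal redge mid',t.mean(0))
yw=np.radians(3.6);R=np.array([[np.cos(yw),np.sin(yw)],[-np.sin(yw),np.cos(yw)]])
tc=t.mean(0)+64*np.array([-np.sin(yw),np.cos(yw)])
print('teal',tc,ang(tc-b.mean(0)),'bay',(tc+b.mean(0))/2)
for yb in((tc+b.mean(0))/2,): print('red in bay',R@(r.mean(0)-yb))
finL=[P(119,100,28),P(123,230,28)];finR=[P(398,75,28),P(403,175,28)]
print(*[R@(x-yb) for x in finL+finR])
# stop bottom front edge
print(R@(P(200,88,45)-yb),R@(P(200,84,45)-yb),R@(P(200,60,45)-yb))
E
```

```text
red [588.7 -39.9] 3.8 3.7 127.2 84.4
blue [ 675.  -178.2] 4.1 4.6 126.8 83.9
teal redge mid [660.23657865  48.59630598]
teal [656.2179854 112.4700166] 3.6938215612422574 bay [665.60018907 -32.85798683]
red in bay [-77.19367929  -2.15626441]
[32.64803609 67.09961108] [-31.79675035  68.24709206] [ 38.61907531 -68.40375515] [-11.18567455 -67.77235702]
[30.5005897  28.41303945] [32.46214191 28.31190096] [44.24789361 27.70422248]
```

Request:
jog_arm:
  rows: "0 -40 0 0 1;-10 -80 0 0 1;-20 -120 0 0 1;-40 -160 0 0 1;-60 -200 0 0 1;-80 -240 0 0 1;-100 -280 0 0 1;-124 -311 0 0 1;-124 -311 40 0 1;-124 -311 80 0 1;-124 -311 120 0 1;-124 -311 150 0 1"

```text
time: 9.3
tool_pos: [507.5, -54.1, 15.7]
ee_rot: [180.0, -0.1, -176.2]
force: [-0.9, 0.3, -0.9]
finger_gap: 85.2
grip_force: 0.0
```

Request:
jog_arm:
  rows: "-5 0 0 0 1;-10 0 0 0 1;-15 0 0 0 1;-20 0 0 0 1;-20 0 0 0 1"

```text
time: 9.72
tool_pos: [532.1, -52.7, 20.9]
ee_rot: [-179.9, 0.3, -176.1]
force: [0.0, 0.1, -0.6]
finger_gap: 85.4
grip_force: 0.0
```

Request:
jog_arm:
  rows: "3 4 0 0 1;3 9 0 0 1;0 9 0 0 1;-6 9 0 0 1;-12 10 0 0 1;-18 11 0 0 1;-24 11 0 0 1;-30 11 0 0 1;-37 11 0 0 1;-44 11 0 0 1;-51 11 0 0 1;-57 11 0 0 1"

```text
time: 10.72
tool_pos: [585.7, -37.3, 18.2]
ee_rot: [-180.0, 0.0, -176.1]
force: [-1.2, -0.7, -0.6]
finger_gap: 85.3
grip_force: 0.0
```

Request:
jog_arm:
  rows: "-4 0 0 0 1;-8 0 0 0 1;-11 0 0 0 1;-14 0 0 0 1;-16 0 0 0 1;-16 0 0 0 1"

```text
time: 11.22
tool_pos: [601.3, -36.2, 18.4]
ee_rot: [-180.0, 0.0, -176.1]
force: [0.6, 0.1, 0.3]
finger_gap: 85.8
grip_force: 0.0
```

Request:
jog_arm:
  rows: "-2 0 0 0 1;-4 0 0 0 1;-6 0 0 0 1;-8 0 0 0 1"

```text
time: 11.55
tool_pos: [608.8, -35.6, 18.4]
ee_rot: [180.0, -0.0, -176.1]
force: [-2.6, 1.1, 0.1]
finger_gap: 85.5
grip_force: 0.0
```

Request:
jog_arm:
  rows: "-1 0 0 0 1;-2 0 0 0 1;-3 0 0 0 1"

```text
time: 11.8
tool_pos: [611.7, -35.4, 18.3]
ee_rot: [180.0, -0.0, -176.1]
force: [-2.2, -0.2, 0.4]
finger_gap: 85.2
grip_force: 0.0
```

Request:
jog_arm:
  rows: "-1 0 0 0 1;-2 0 0 0 1;-3 0 0 0 1"

```text
time: 12.05
tool_pos: [613.5, -35.1, 18.1]
ee_rot: [180.0, -0.2, -176.1]
force: [-8.3, -0.4, 3.8]
finger_gap: 85.8
grip_force: 0.0
```

Request:
jog_arm:
  rows: "-1 0 0 0 1;-2 0 0 0 1;-2 0 0 0 1;-2 0 0 0 1"

```text
time: 12.38
tool_pos: [613.3, -34.6, 17.5]
ee_rot: [179.9, -0.4, -176.2]
force: [-10.8, 0.5, 3.2]
finger_gap: 85.4
grip_force: 0.0
```

Request:
jog_arm:
  rows: "15 0 0 0 1;30 0 0 0 1;30 0 -40 0 1;30 0 -80 0 1;30 0 -120 0 1;60 40 -150 0 1;80 80 -150 0 1;110 120 -150 0 1;140 160 -150 0 1;170 200 -150 0 1;200 240 -150 0 1;200 280 -150 0 1"

```text
time: 13.38
tool_pos: [414.6, 190.9, 168.7]
ee_rot: [180.0, 0.1, -176.2]
force: [1.0, 1.3, 0.3]
finger_gap: 85.4
grip_force: 0.0
```

Request:
jog_arm:
  rows: "10 30 0 0 1;10 30 0 0 1;10 30 0 0 1"

```text
time: 13.63
tool_pos: [404.5, 221.0, 168.8]
ee_rot: [180.0, 0.1, -175.9]
force: [-0.1, -0.1, 0.3]
finger_gap: 85.2
grip_force: 0.0
```

```bash
python3 - <<'E'
from h import *
t=snap('top','y7')['color'][80:160,265:425]; s=snap('scene','x7')['color'][200:300,320:440]
a=cv2.resize(t,None,fx=5,fy=5,interpolation=2); b=cv2.resize(s,(240,200),interpolation=2)
o=np.zeros((600,800,3),np.uint8); o[:400]=a; o[400:,:240]=b
cv2.imwrite('pics/c6.png',o)
E
```

```text
(no output)
```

View pics/c6.png

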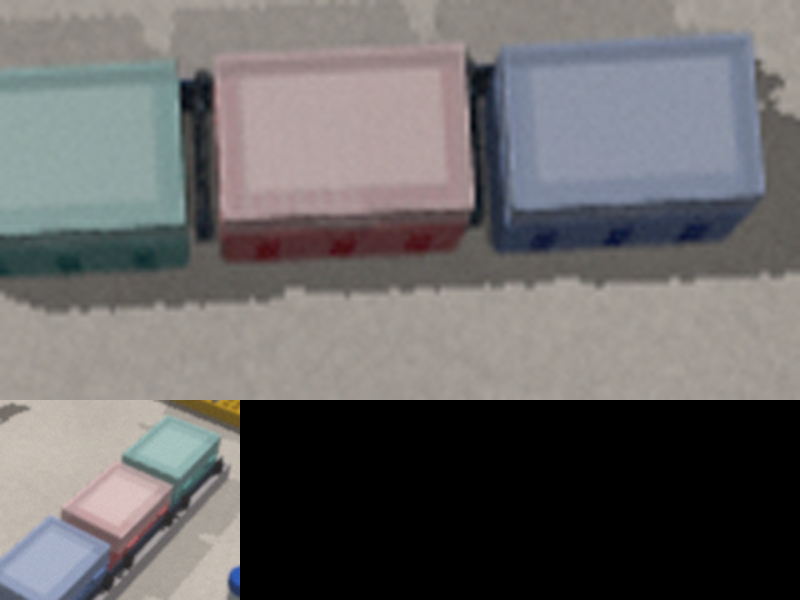

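The red box sits between teal and blue. Its front edge (220,219)–(473,206) is in line with theirs, the gaps on both sides are even, and the lid is flush. I hand it in.

```bash
python3 -c "
from plant import robot
print(robot.close_job())"
```

```text
the job is handed in; nothing more can be done
None
```

I shut the red tip box's lid, slid the box flat into the empty middle bay until it met the back stop, and handed the job in at about 14 s; the last pictures show it square and centred with its lid shut, though the hand-in returned no verdict.

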